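# Lift a hot sandal ornament with tongs

## Robot

A 7-joint arm with a two-finger parallel gripper is mounted at the origin on the work surface. World frame = base frame: x ahead of the robot, y to its left, z up, the work surface at z = 0. Lengths are in mm, angles in rad, forces in N, time in s.
With the tool pointing down it reaches from about 400 to 875 mm from the base axis. Payload 4.4 kg.
Tool frame: the origin (TCP) lies on the centre line of the jaws, within the pads' length; the fingertips stand 8 mm ahead of it and the grasp point (between the pads) lies 11 mm behind it; x points along the fingers, z is the direction in which the jaws open and shut, and the axes are right-handed (so a half turn about x gives the same grasp; the last joint's range is limited). The gripper opens to 85 mm and grips with 20 to 120 N. Pads are 22 mm wide; open, the fingers measure 114 mm over their backs; the gripper's body (76 mm by 85 mm) begins 54 mm behind the grasp point. The pads swing forward as they close: fully open they stand 13 mm farther back than shut.
Start: joints at [-1.392, 0.628, 0.038, 1.517, -0.027, 0.996, -0.02], TCP at [157.51, 630.641, 218.813] pointing down, gripper open.
Joint ranges: [-3.06, 3.06], [-0.37, 2.12], [-1.25, 1.32], [0.18, 2.47], [-1.1, 4.24], [0.23, 1.98], [-2.94, 2.94]. Speed limits (rad/s): [2.57, 2.57, 3.14, 3.14, 3.14, 3.14, 3.14].

## Interface

Orientations are given as [roll, pitch, yaw] about the fixed x, y, z axes, in that order (R = Rz(yaw) Ry(pitch) Rx(roll)).
In Python, from cell import ctrl, get_image, camera_params gives the robot as it stands. The module is installed in compiled form; this text tells all that it offers.
- The arm moves only by the shell command python3 -m handwheel 'ROWS'. ROWS is text: rows parted by semicolons, each of 7 numbers parted by spaces: the opening, from -1 (shut) to 1 (fully open), then the shift along the tool's x, y, z in mm, then the turn, a rotation vector about the tool's x, y, z in rad. In form: grip x y z wx wy wz; .... A call has 1 to 10 rows; each row shifts and turns the pose as measured when the row begins, along the tool's axes as they then stand; what a row does not reach is not made up. A row lasts 1/10 s, in which the tool goes at most 50 mm and 8.59 degrees, less where a joint would pass 70% of its speed; a pose out of reach is approached as far as the arm can. A call with a gripper value outside its range is refused whole. The fingers move at their own pace and stop on an object; the grip force is fixed at half the most. Time passes only in rows, so rows that do not move let the fingers close. It gives the time, the measured TCP pose, the force and the opening at its end, in the units of the state.
- ctrl.read_state(): the state, without advancing time (a new reading comes with each control period).
- get_image(name): name is "side" or "top"; returns the picture (480x640x3 uint8, blue, green, red); there is no depth.
- camera_params(name): a dict with "fx", "fy", "cx", "cy" (pixels), "k1" (the pictures are not rectified: a ray, as slopes to the right and down, at radius r is drawn at 1 + k1 r^2 times it, then the intrinsics apply), "eye" and "orientation" of the camera in the world. Camera axes: x right, y up, looking along -z (the intrinsics and any distortion apply to the point x, -y, -z); pixel columns grow to the right and rows downward; lengths in mm; the calibration is good to about 2 mm. A picture is of the moment at which its call begins. camera_params takes no time and is no camera call.
- ctrl.finish_job(): hands the job in, once; it reports no verdict.
The state is a dict: "clock": time; "qpos": joint angles; "qd": joint speeds; "tau": joint torques, N m; "eef_pos": TCP position; "tool_rot": TCP orientation; "force": force on the tool from outside, world axes, zero at the start; "torque": the same for the moment, N m; "width": finger opening in mm.
Only numpy, scipy, OpenCV 4.12 (cv2) and the standard library are available. Lean on these libraries where they do the work, as an engineer would, in place of code of your own. Each camera call takes 0.05 s, during which the arm holds its last target.

## Task

The black-stoned sandal ornament on the warming plate is hot: take the tongs from their rest, close their tips on the sides of that ornament, lift it well clear of the plate (at least 10 cm) and finish still holding it up in the tongs. Never touch any ornament with the gripper itself, and leave the other ornaments, the glue jar and the sandal where they are.

Things in the scene. Friction and masses are not known exactly. Their poses are not given: they have to be found in the camera images.
- tongs: Steel spring tongs lying flat on their rest, 209 mm long, 20 mm high, 90 g: a heel block (107 to 85 mm behind the origin) and two sprung arms that swing level about pivots 90 mm behind the origin and end 103 mm ahead of it. Origin on the centre line at the underside, between the two orange thumb pads on the arms' outsides; x to the tips, z up. Balanced near the pads
- tongs_grip (a point): centre between the orange pads (46 mm long, 20 mm high), 10 mm above the underside: grip here from above, across both arms. Relaxed width over the pads 62 mm; squeezed to 52 mm the tip gap is about 50 mm; with the tips on an ornament the pads are about 42 mm apart. Spring: 5 N to start, 9 N at 42 mm; half of any further squeeze reaches the tips, so 30 to 50 N holds well
- tongs_tip (a point): midway between the dark rubber tip pads (24 mm long, 12 mm high), 90 mm ahead of the grip centre along the tongs' x, at the same height. Relaxed gap between the tips 66 mm, outside width about 75 mm. The arms' last 70 mm are 12 mm high, 4 to 16 mm above the tongs' underside. The tips move in twice as far as the pads
- tongs_left (a joint): swing of the left arm (the right follows it): 0 relaxed open, about 0.10 rad closed on an ornament, 0.13 fully closed
- tong_rest: fixed black rest: base plate 170 x 90 x 6 mm and two cross bars 12 mm thick, 85 mm long, tops 34 mm above the table, carrying the tongs. Origin at table height below the tongs' origin (within 4 mm), x along the tongs (within 0.05 rad); bars at x = -85 and +45 mm, so the space under the orange pads is free
- warming_plate: fixed white heater with a grey steel top, 120 mm (x) by 290 mm (y), top 36 mm above the table. Origin at the centre of its underside; x points away from the robot. Three places along its y axis, 85 mm apart, one ornament on each. Tongs pointing along its x fit over one ornament clear of its neighbours
- black_ornament: the ornament to take: a round brass setting, 28 mm diameter with vertical sides to 20 mm height, with a domed black stone on top, 27 mm high in all, about 30 g. Origin at the centre of its underside, z up. Which of the three places it has varies
- white_ornament: same shape with a white stone; stays on the plate
- red_ornament: same shape with a red stone; stays on the plate
- glue_jar: white jar with yellow cap, 64 mm diameter, 85 mm high, on the table; origin at the centre of its underside; leave alone
- sandal: loose sandal with gold straps, about 275 x 75 mm, 60 mm high, on the table; origin at its underside, x to the toe; leave alone
Not all that is in view belongs to the job. Leave any yellow look-alike of the tongs alone.

How it is judged (in metres and radians):
On the way, in this order (a step that is already met when the one before it is completed fails the run):
1. the tongs are held by the gripper, raised off their rest (height (world z) of tongs above 0.044 m and contact force between the fingers and tongs above 1 N), for 0.1 s.
2. the tongs' tips are closed on the black ornament (contact force between tongs and black_ornament above 1 N and contact force between the fingers and tongs above 1 N and distance between tongs_tip and black_ornament below 0.035 m), for 0.1 s.
At the end, for the whole second after the job is handed in: the gripper holds the tongs and their tips hold the black ornament (over 1 N, its origin within 35 mm of the tip point), at least 80 mm above the plate and still; white and red ornaments upright and within 20 mm, jar and sandal within 30 mm of their starts (all of step 2 and height (world z) of black_ornament above 0.116 m and linear speed of black_ornament below 0.05 m/s and height (world z) of tongs above 0.09 m and distance of each of white_ornament, red_ornament from where it was at the start of the episode below 0.02 m and angle between each of white_ornament, red_ornament's own z axis and vertical below 0.3 rad and distance of each of glue_jar, sandal from where it was at the start of the episode below 0.03 m); the arm keeps its last pose, push and grip.
It fails at once if the robot touches an ornament itself (contact force between any of the arm, the fingers and black_ornament above 0.5 N or contact force between any of the fingers, the arm and white_ornament above 0.5 N or contact force between any of the fingers, the arm and red_ornament above 0.5 N).
It fails at once if a bystander is disturbed (distance of any of white_ornament, red_ornament from where it was at the start of the episode above 0.02 m or distance of any of glue_jar, sandal from where it was at the start of the episode above 0.03 m).
It also fails if it takes over 35 s, if anything falls off the work surface, if the arm or the gripper's body presses on something with over 40 N, if the wrist force passes 120 N, or if a joint passes its speed limit or range.

## Working session

There is one attempt and no reset: what is moved stays moved. The work goes in short steps, Python scripts to look and compute and a shell command to move; the robot and the scene stay as the last step left them, time stands still between calls to the robot, and variables do not carry over. Pictures are saved under pics/ and viewed, and the job is handed in when it is done.

```bash
mkdir -p pics
python3 - <<'E'
from cell import ctrl,get_image,camera_params
import cv2
for n in("side","top"):
    cv2.imwrite(f"pics/{n}0.png",get_image(n)); print(n,camera_params(n))
print(ctrl.read_state())
E
```

```text
side {'fx': 503.84820339649065, 'fy': 503.84820339649065, 'cx': 315.53473048194826, 'cy': 235.6800376871584, 'k1': 0.024128211854641743, 'eye': array([420.87321988, 984.68922441, 693.09016989]), 'orientation': array([ 0.97746526,  0.02285861, -3.07273117])}
top {'fx': 517.4151751128827, 'fy': 517.4151751128827, 'cx': 318.93223481136863, 'cy': 234.71879296078737, 'k1': -0.13725985827958193, 'eye': array([ 324.17458086,   31.18953456, 1373.42213368]), 'orientation': array([ 0.13543504, -0.01671497, -1.55897873])}
{'clock': 0.1, 'qpos': array([-1.39178573,  0.62927443,  0.03844828,  1.51828869, -0.02696378,
        0.99627144, -0.01999824]), 'qd': array([-1.23972072e-03, -1.10290134e-03, -1.94739808e-05, -4.43243491e-03,
        1.12647536e-03, -1.24740080e-03,  7.27063168e-04]), 'tau': array([ 4.29152526e-03, -5.64523387e+01,  1.23039946e+00, -1.93972725e+01,
        1.11842100e-02,  5.39739951e-03,  2.16930874e-05]), 'eef_pos': array([157.38405395, 630.05520325, 217.96103315]), 'tool_rot': array([-3.11187506,  1.56907246, -1.78587118]), 'force': array([0.59090168, 0.4272438 , 0.78174501]), 'torque': array([-0.03506565, -0.00522984, -0.00639249]), 'width': 85.4360001588881}
```

View pics/side0.png

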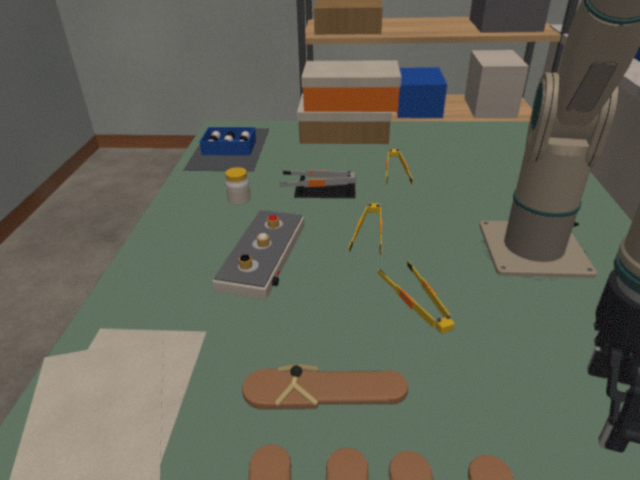

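View pics/top0.png

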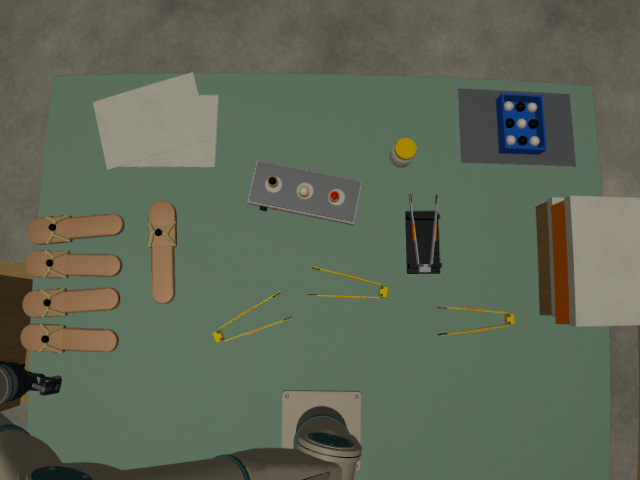

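The tongs could be mistaken for any of these (top view):
- steel tongs on the black rest (422,235)
- yellow look-alikes at (253,318), (350,285) and (477,320)

The black ornament could be mistaken for any of these:
- plate, black stone (273,182)
- white stone (304,190) and red stone (335,196)
- black balls in the blue box (522,123)
- sandal studs (158,232 and the left row)

By the description I choose the tongs at (422,235) and the black stone at (273,182). Next I'll check both in a close crop.

```bash
cat > h.py <<'E'
import numpy as np,cv2
from scipy.spatial.transform import Rotation as R
from cell import ctrl,get_image,camera_params
def ray(n,u,v):
    p=camera_params(n);K=np.array([[p['fx'],0,p['cx']],[0,p['fy'],p['cy']],[0,0,1]])
    x,y=cv2.undistortPoints(np.array([[[u,v]]],float),K,np.array([p['k1'],0,0,0,0]))[0,0]
    # wait-free: model is r*(1+k1 r^2), same as OpenCV
    return p['eye'],R.from_euler('xyz',p['orientation']).apply([x,-y,-1])
def onz(n,u,v,z):
    e,d=ray(n,u,v); return e+d*(z-e[2])/d[2]
def proj(n,P):
    p=camera_params(n);c=R.from_euler('xyz',p['orientation']).inv().apply(np.asarray(P)-p['eye'])
    x,y=c[0]/-c[2],-c[1]/-c[2];f=1+p['k1']*(x*x+y*y)
    return p['fx']*x*f+p['cx'],p['fy']*y*f+p['cy']
def tri(a,b):
    (e1,d1),(e2,d2)=ray('top',*a),ray('side',*b)
    s=np.linalg.lstsq(np.c_[d1,-d2],e2-e1,rcond=None)[0]
    p,q=e1+s[0]*d1,e2+s[1]*d2
    return (p+q)/2,np.linalg.norm(p-q)
E
python3 - <<'E'
import cv2,numpy as np
t=cv2.imread('pics/top0.png');s=cv2.imread('pics/side0.png')
a=cv2.resize(t[185:285,390:460],None,fx=5.5,fy=5.5,interpolation=2)
b=cv2.resize(t[150:230,240:370],None,fx=3,fy=3,interpolation=2)
c=cv2.resize(s[160:300,210:370],None,fx=2.3,fy=2.3,interpolation=2)
o=np.zeros((600,790,3),np.uint8);o[:550,:385]=a;o[:240,390:780]=b;o[245:245+c.shape[0],390:390+c.shape[1]]=c
cv2.imwrite('pics/crop.png',o)
E
```

```text
(no output)
```

View pics/crop.png

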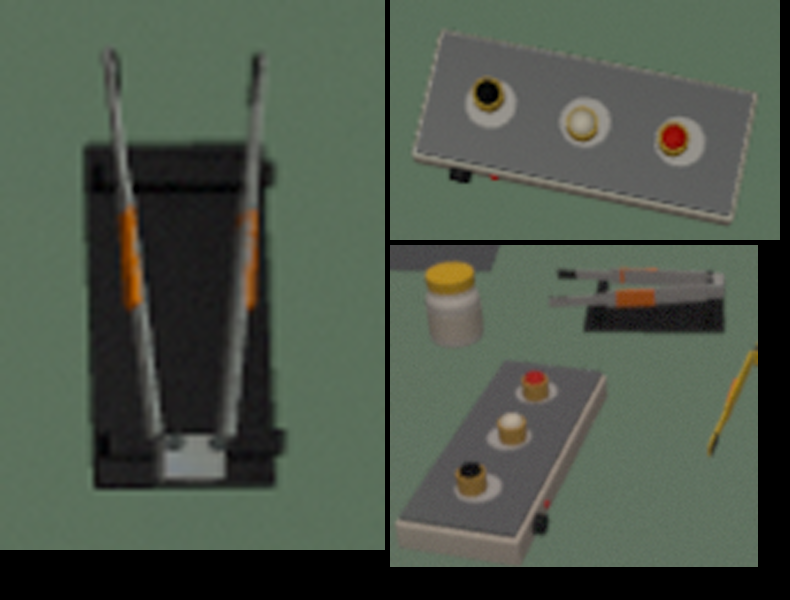

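The crops confirm both choices. The steel tongs have orange pads near top pixels (414,232) and (436,232), with the heel at (425.5,268). The black ornament is at the left place on the plate, near (273,182). Now I'll measure them.

Run:
```python
from h import *
t=cv2.imread('pics/top0.png')
np.set_printoptions(precision=1,suppress=True)
def cen(m,off,k):
    n,l,s,c=cv2.connectedComponentsWithStats(m.astype(np.uint8))
    return [(c[i]+off,s[i][4]) for i in np.argsort(-s[1:,4])[:k]+1]
def crop(x0,y0,x1,y1): return t[y0:y1,x0:x1].astype(int),np.array([x0,y0])
c,o=crop(400,185,450,285);b,g,r=c[...,0],c[...,1],c[...,2]
pads=cen((r-b>60)&(r>110),o,2);P=[onz('top',*p[0],46) for p in pads]
print('pads',pads,P,np.mean(P,0))
heel=cen((c.min(2)>125)&(np.arange(185,285)[:,None]>262),o,1);H=onz('top',*heel[0][0],53);print('heel',heel,H)
T=[onz('top',390+u/5.5,185+v/5.5,46) for u,v in((111,55),(258,62))];print('tip ends',T,np.mean(T,0))
d=np.mean(T,0)-H;print('yaw T-H',np.arctan2(d[1],d[0]));d=np.mean(P,0)-H;print('yaw P-H',np.arctan2(d[1],d[0]))
c,o=crop(240,150,370,230);b,g,r=c[...,0],c[...,1],c[...,2]
reg=np.zeros(c.shape[:2],bool);reg[20:45,20:45]=1
bl=cen((c.max(2)<50)&reg,o,1);print('black',bl,onz('top',*bl[0][0],36+24))
rd=cen((r>150)&(g<60),o,1);print('red',rd,onz('top',*rd[0][0],36+24))
wh=cen((c.min(2)>140)&(np.arange(130)>55)&(np.arange(130)<75),o,1);print(wh)
C=[onz('top',240+u/3,150+v/3,36) for u,v in((443,0),)] if 0 else []
for u,v in((50+390-390,0),): pass
Q=[onz('top',240+(u-390)/3,150+v/3,36) for u,v in((444,32),(754,94),(733,216),(415,155))];print('plate',Q,np.mean(Q,0))
e=(Q[0]-Q[1]);print('plate y dir -> yaw',np.arctan2(-e[0],e[1]),np.linalg.norm(e)); e=Q[3]-Q[2];print(np.arctan2(-e[0],e[1]),np.linalg.norm(e))
s=cv2.imread('pics/side0.png').astype(int);c=s[250:272,235:256]
bs=cen(c.max(2)<50,np.array([235,250]),1);print(bs,tri(bs[0][0]*0+bl[0][0],bs[0][0]))
c=s[160:300,260:370];b,g,r=c[...,0],c[...,1],c[...,2]
print('side pads',cen((r-b>60)&(r>110),np.array([260,160]),3))
for p in P: print(proj('side',p))
# jar
print('jar',onz('top',404.5,148.5,85),onz('top',402,160,20))
```

```text
pads [(array([413.8, 231.4]), np.int32(33)), (array([435.3, 234.8]), np.int32(12))] [array([ 517.6, -236.6,   46. ]), array([ 509.3, -293.6,   46. ])] [ 513.5 -265.1   46. ]
heel [(array([422.7, 267.9]), np.int32(7))] [ 421.9 -257.3   53. ]
tip ends [array([ 614.5, -228.4,   46. ]), array([ 612.5, -300. ,   46. ])] [ 613.5 -264.2   46. ]
yaw T-H -0.03588490183390588
yaw P-H -0.08472918446519787
black [(array([272. , 180.4]), np.int32(41))] [644.3 135.2  60. ]
red [(array([333.7, 195.7]), np.int32(3))] [606.1 -25.6  60. ]
[(array([303.1, 190.1]), np.int32(8))]
plate [array([703.8, 176. ,  36. ]), array([ 651.4, -100. ,   36. ]), array([541.7, -81.5,  36. ]), array([591.9, 198. ,  36. ])] [622.2  48.1  36. ]
plate y dir -> yaw -0.18776776485797897 280.8484094756725
-0.17796791588329738 283.9580868302552
[(array([244.4, 257.3]), np.int32(40))] (array([645.1, 135.3,  59.4]), np.float64(1.160436402593939))
side pads [(array([359.7, 222.7]), np.int32(120)), (array([316.2, 182.1]), np.int32(113)), (array([272.6, 219.6]), np.int32(84))]
(np.float64(316.3893916635508), np.float64(181.3935032955237))
(np.float64(320.66674748515817), np.float64(171.94196668821473))
jar [ 729.4 -208.1   85. ] [ 717.1 -212.7   20. ]
```

```bash
cat >> h.py <<'E'
def plan(P,yaw,tcp=True):
    """P: TCP target; yaw: direction of tongs x wanted. prints shift in tool axes (current), and turn about tool x"""
    s=ctrl.read_state();Rt=R.from_euler('xyz',s['tool_rot']);M=Rt.as_matrix()
    # target: tool x down, tool z = +-(tongs lateral)
    best=None
    for sg in(1,-1):
        z=sg*np.array([-np.sin(yaw),np.cos(yaw),0]);x=np.array([0,0,-1.]);T=np.c_[x,np.cross(z,x),z]
        w=(Rt.inv()*R.from_matrix(T)).as_rotvec()
        print('turn(tool)',sg,np.round(w,4))
    d=np.asarray(P)-s['eef_pos'];print('pos',np.round(s['eef_pos'],1),'world d',np.round(d,1),'tool shift',np.round(M.T@d,1),'tool axes y,z',np.round(M[:,1],2),np.round(M[:,2],2),'q7',np.round(s['qpos'],2),'F',np.round(s['force'],1),'w',round(s['width'],1),'t',s['clock'])
E
python3 - <<'E'
from h import *
np.set_printoptions(precision=1,suppress=True)
H=onz('top',390+195/5.5,185+458/5.5,54);T=np.mean([onz('top',390+u/5.5,185+v/5.5,46) for u,v in((111,55),(258,62))],0)
P=[onz('top',390+u/5.5,185+v/5.5,52) for u,v in((131,258),(251,260))]
print(H,T,P,np.mean(P,0)); d=T-H;print(np.arctan2(d[1],d[0]),np.hypot(*d[:2]))
# rest bars: corners
for u,v in((86,148),(270,148),(95,487),(275,487)): print(onz('top',390+u/5.5,185+v/5.5,6))
print('knob',onz('top',263.5,208,20))
plan([500,300,218],-.18);plan([515,-262,218],-.03)
E
```

```text
[ 420.9 -264.3   54. ] [ 613.5 -264.2   46. ] [array([ 515.4, -235.4,   52. ]), array([ 515.2, -293.1,   52. ])] [ 515.3 -264.2   52. ]
0.0003074898461696472 192.62282577013838
[ 576.3 -223.1    6. ]
[ 577.9 -315.1    6. ]
[ 409.8 -225.8    6. ]
[ 410.6 -314.4    6. ]
knob [578.5 159.   20. ]
turn(tool) 1 [-0.1 -0.  -0. ]
turn(tool) -1 [ 3.1 -0.   0. ]
pos [157.4 630.1 218. ] world d [ 342.6 -330.1    0. ] tool shift [   0.4 -412.4 -237.2] tool axes y,z [-1.   0.2 -0. ] [ 0.2  1.  -0. ] q7 [-1.4  0.6  0.   1.5 -0.   1.  -0. ] F [0.6 0.4 0.8] w 85.4 t 0.1
turn(tool) 1 [-0.2 -0.  -0. ]
turn(tool) -1 [ 2.9 -0.   0. ]
pos [157.4 630.1 218. ] world d [ 357.6 -892.1    0. ] tool shift [   1.3 -563.1 -778.8] tool axes y,z [-1.   0.2 -0. ] [ 0.2  1.  -0. ] q7 [-1.4  0.6  0.   1.5 -0.   1.  -0. ] F [0.6 0.4 0.8] w 85.4 t 0.1
```

```bash
python3 -m handwheel '1 0 -41 -24 0 0 0;1 0 -41 -24 0 0 0;1 0 -41 -24 0 0 0;1 0 -41 -24 0 0 0;1 0 -41 -24 0 0 0;1 0 -41 -24 0 0 0;1 0 -41 -24 0 0 0;1 0 -41 -24 0 0 0;1 0 -41 -24 0 0 0;1 0 -41 -24 0 0 0'
python3 -c "
from h import *
plan([514,-264,150],0.005)"
```

```text
clock: 1.1
eef_pos: [500.9, 294.1, 211.7]
tool_rot: [2.051, 1.561, -2.887]
force: [1.1, 0.5, 1.7]
width: 85.8
turn(tool) 1 [-0.2309 -0.0034 -0.0088]
turn(tool) -1 [ 2.9107 -0.0128  0.0049]
pos [500.9 294.1 211.7] world d [  13.1 -558.1  -61.7] tool shift [  62.9 -138.3 -540.7] tool axes y,z [-0.97  0.22  0.01] [ 0.22  0.97 -0.  ] q7 [-0.6   0.54  0.04  1.72 -0.03  0.89  0.79] F [1.1 0.5 1.7] w 85.8 t 1.1
```

```bash
python3 -m handwheel '1 0 -11.5 -45 0 0 0;1 0 -11.5 -45 0 0 0;1 0 -11.5 -45 0 0 0;1 0 -11.5 -45 0 0 0;1 0 -11.5 -45 0 0 0;1 0 -11.5 -45 0 0 0;1 0 -11.5 -45 0 0 0;1 0 -11.5 -45 0 0 0;1 0 -11.5 -45 0 0 0;1 0 -11.5 -45 0 0 0'
python3 -m handwheel '1 0 -11.5 -45 0 0 0;1 0 -11.5 -45 0 0 0;1 0 0 0 -0.115 0 0;1 0 0 0 -0.115 0 0;1 0 0 0 0 0 0'
python3 -c "
from h import *
plan([514,-264,120],0.005)"
```

```text
clock: 2.1
eef_pos: [513.3, -188.7, 209.7]
tool_rot: [2.011, 1.562, -2.929]
force: [0.6, -0.3, 0.2]
width: 85.4
clock: 2.6
eef_pos: [510.8, -296.9, 207.7]
tool_rot: [2.036, 1.557, -2.682]
force: [-0.2, 0.1, -0.6]
width: 85.5
turn(tool) 1 [-0.0099 -0.0063 -0.0127]
turn(tool) -1 [ 3.1317 -0.0199  0.0098]
pos [ 510.8 -296.9  207.7] world d [  3.2  32.9 -87.7] tool shift [87.4 -4.2 33.4] tool axes y,z [-1.    0.    0.01] [ 0.    1.   -0.01] q7 [0.47 0.56 0.01 1.69 0.01 0.9  2.04] F [-0.2  0.1 -0.6] w 85.5 t 2.6
```

```bash
python3 -m handwheel '1 20 -2 17 -0.01 -0.006 -0.013;1 22 -2 16 0 0 0;1 22 0 0 0 0 0;1 22 0 0 0 0 0;1 0 0 0 0 0 0'
python3 - <<'E'
from h import *
plan([514,-264,31],0.005)
cv2.imwrite('pics/t1.png',cv2.resize(get_image('top')[170:290,370:480],None,fx=5,fy=5));cv2.imwrite('pics/s1.png',get_image('side'))
E
```

```text
clock: 3.1
eef_pos: [515.2, -260.9, 119.0]
tool_rot: [-1.044, 1.569, 0.52]
force: [-0.8, 1.0, 0.4]
width: 85.3
turn(tool) 1 [-0.0121  0.0009  0.0016]
turn(tool) -1 [ 3.1295e+00  2.4000e-03 -1.4000e-03]
pos [ 515.2 -260.9  119. ] world d [ -1.2  -3.1 -88. ] tool shift [88.   1.3 -3.2] tool axes y,z [-1.    0.01 -0.  ] [0.01 1.   0.  ] q7 [ 0.42  0.65  0.    1.82 -0.    0.67  1.99] F [-0.8  1.   0.4] w 85.3 t 3.1
```

View pics/t1.png

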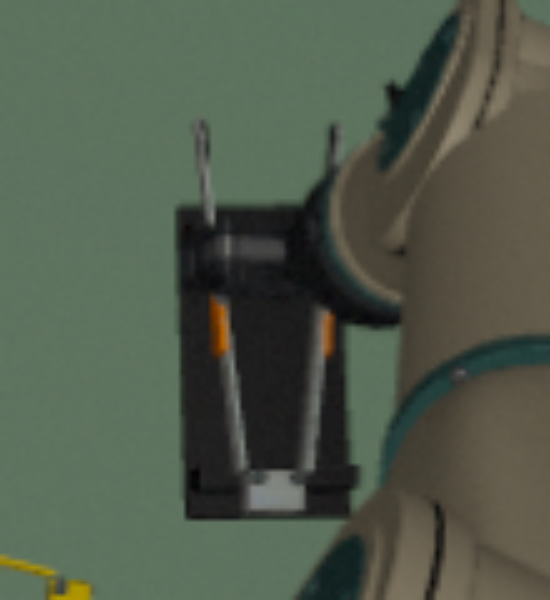

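View pics/s1.png

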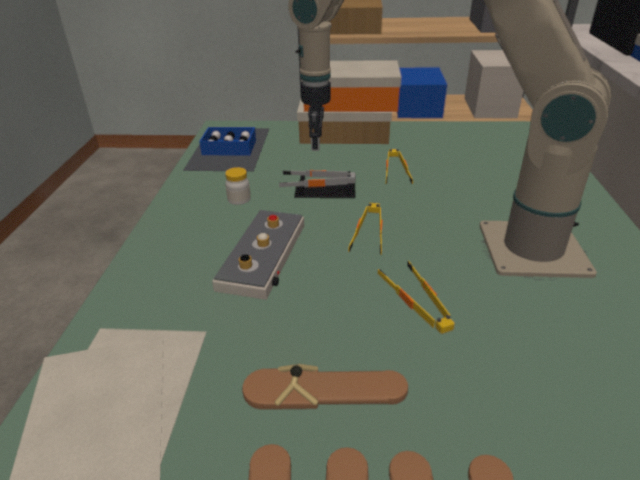

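The top crop shows the gripper over the pads with both arms clear. The side view has it straight above the tongs, with the fingertips near (315,148) and the pads near (316,182). I'll descend in stages.

```bash
python3 -m handwheel '1 20 0.5 -1.5 -0.01 0 0;1 20 0.5 -1.5 0 0 0;1 15 0 0 0 0 0;1 0 0 0 0 0 0'
python3 - <<'E'
from h import *
plan([514,-264,31],0.005)
E
```

```text
clock: 3.6
eef_pos: [521.6, -268.1, 71.7]
tool_rot: [-1.975, 1.552, -0.404]
force: [-0.8, -0.4, -0.2]
width: 85.5
turn(tool) 1 [-0.0053 -0.0074  0.0172]
turn(tool) -1 [3.1361 0.0269 0.0116]
pos [ 521.6 -268.1   71.7] world d [ -7.6   4.1 -40.7] tool shift [40.6  8.3  4.4] tool axes y,z [-1.    0.   -0.02] [ 0.    1.   -0.01] q7 [ 0.43  0.73 -0.    1.84  0.    0.56  2.  ] F [-0.8 -0.4 -0.2] w 85.5 t 3.6
```

```bash
python3 -m handwheel '1 10 8 4 -0.005 -0.007 0.017;1 10 0 0 0 0 0;1 0 0 0 0 0 0'
python3 - <<'E'
from h import *
plan([514,-264,31],0.005)
E
```

```text
clock: 3.9
eef_pos: [515.4, -265.1, 53.7]
tool_rot: [-2.146, 1.566, -0.571]
force: [-0.0, 0.9, 1.0]
width: 85.3
turn(tool) 1 [-0.0012 -0.0024  0.0038]
turn(tool) -1 [3.1404 0.0059 0.0038]
pos [ 515.4 -265.1   53.7] world d [ -1.4   1.1 -22.7] tool shift [22.6  1.5  1.1] tool axes y,z [-1. -0. -0.] [-0.  1. -0.] q7 [ 0.43  0.75 -0.    1.85  0.    0.53  2.  ] F [-0.   0.9  1. ] w 85.3 t 3.9
```

```bash
python3 -m handwheel '1 10 1 1 0 0 0;1 11 0 0 0 0 0;1 0 0 0 0 0 0'
python3 - <<'E'
from h import *
plan([514,-264,31],0.005)
E
```

```text
clock: 4.2
eef_pos: [515.1, -264.3, 31.7]
tool_rot: [-2.1, 1.565, -0.526]
force: [-0.0, 0.7, -0.2]
width: 85.5
turn(tool) 1 [-0.0013 -0.0031  0.0052]
turn(tool) -1 [3.1403 0.0082 0.0048]
pos [ 515.1 -264.3   31.7] world d [-1.1  0.3 -0.7] tool shift [0.7 1.1 0.3] tool axes y,z [-1.   -0.   -0.01] [-0.  1. -0.] q7 [ 0.43  0.79 -0.    1.86  0.    0.49  2.  ] F [-0.   0.7 -0.2] w 85.5 t 4.2
```

```bash
python3 -m handwheel '0.22 0 0 0 0 0 0;0.22 0 0 0 0 0 0;0.22 0 0 0 0 0 0;0.22 0 0 0 0 0 0;0.22 0 0 0 0 0 0;0.22 0 0 0 0 0 0'
```

```text
clock: 4.8
eef_pos: [515.8, -264.6, 32.9]
tool_rot: [-2.067, 1.563, -0.493]
force: [-0.1, -0.4, -1.3]
width: 52.1
```

```bash
python3 -m handwheel '0.22 -5 0 0 0 0 0;0.22 -10 0 0 0 0 0;0.22 -15 0 0 0 0 0;0.22 -20 0 0 0 0 0;0.22 -20 0 0 0 0 0;0.22 -20 0 0 0 0 0;0.22 -10 0 0 0 0 0;0.22 0 0 0 0 0 0;0.22 0 0 0 0 0 0'
python3 - <<'E'
from h import *
plan([556,151,130],-0.18)
cv2.imwrite('pics/t2.png',cv2.resize(get_image('top')[170:290,370:480],None,fx=5,fy=5));cv2.imwrite('pics/s2.png',cv2.resize(get_image('side')[100:220,240:400],None,fx=4,fy=4))
E
```

```text
clock: 5.7
eef_pos: [514.9, -264.2, 140.1]
tool_rot: [-2.064, 1.562, -0.49]
force: [0.6, -0.4, -1.3]
width: 51.9
turn(tool) 1 [ 0.1832 -0.0034  0.008 ]
turn(tool) -1 [-2.9583 -0.0118 -0.005 ]
pos [ 514.9 -264.2  140.1] world d [ 41.1 415.2 -10.1] tool shift [  8.7 -42.3 415.1] tool axes y,z [-1.   -0.   -0.01] [-0.  1. -0.] q7 [ 0.43  0.62 -0.    1.81  0.    0.71  2.  ] F [ 0.6 -0.4 -1.3] w 51.9 t 5.7
```

View pics/t2.png

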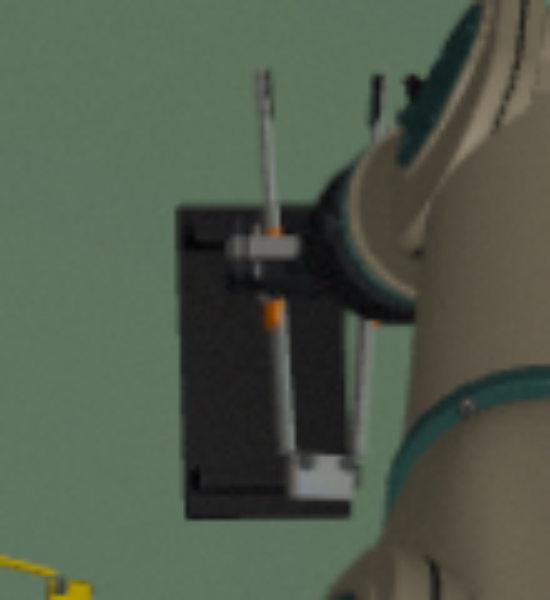

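View pics/s2.png

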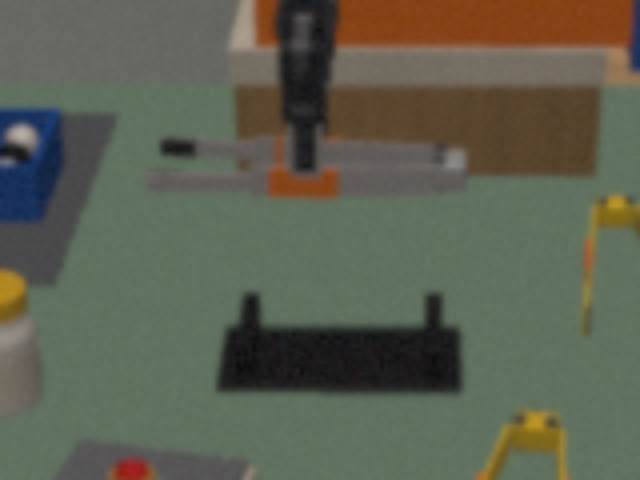

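The steel tongs hang level in the fingers above their rest, but the finger ends high on the near pad. I'll measure that overlap before going on.

Run:
```python
from h import *
im=get_image('side');cv2.imwrite('pics/s3.png',cv2.resize(im[125:155,290:340],None,fx=15,fy=15,interpolation=cv2.INTER_NEAREST))
for y in(-238,-228):
  for z in (132,140,151,161): print(y,z,np.round(proj('side',[515,y,z]),1))
for x in(492,538):
  for z in (141,161): print('pad',x,z,np.round(proj('side',[x,-238,z]),1))
```

```text
-238 132 [316.7 152.2]
-238 140 [316.6 149.4]
-238 151 [316.5 145.5]
-238 161 [316.5 141.9]
-228 132 [316.4 153.8]
-228 140 [316.4 151. ]
-228 151 [316.3 147. ]
-228 161 [316.2 143.5]
pad 492 141 [325.4 149.1]
pad 492 161 [325.3 142. ]
pad 538 141 [307.9 148.9]
pad 538 161 [307.7 141.8]
```

View pics/s3.png

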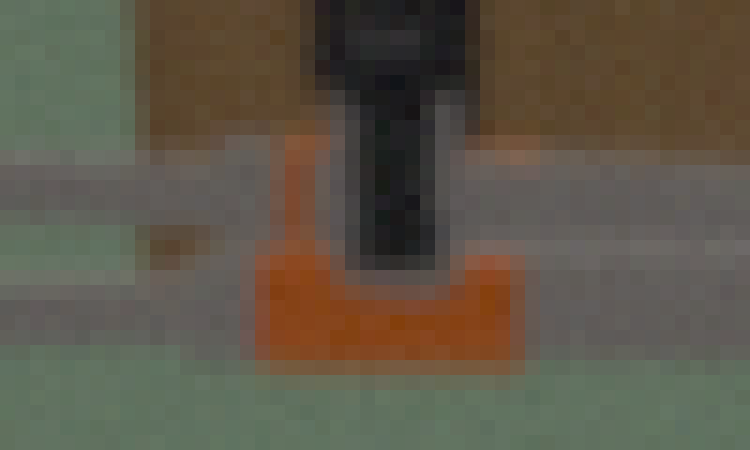

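Only the top 4–5 mm of the pads is between the fingers: the finger ends at row 144, and the pad spans rows 142–149. That is too shallow for a 60 N squeeze, so I'll set the tongs back on the rest and regrip about 12 mm deeper.

```bash
python3 -m handwheel '0.22 20 0 0 0 0 0;0.22 20 0 0 0 0 0;0.22 20 0 0 0 0 0;0.22 20 0 0 0 0 0;0.22 14 0 0 0 0 0;0.22 0 0 0 0 0 0;0.22 0 0 0 0 0 0'
python3 - <<'E'
from h import *
plan([515,-264,33],0.005)
E
```

```text
clock: 6.55
eef_pos: [513.1, -263.3, 37.4]
tool_rot: [-3.123, 1.57, -1.548]
force: [0.5, -0.4, 0.3]
width: 52.1
turn(tool) 1 [-0.0016 -0.0005  0.    ]
turn(tool) -1 [3.14e+00 0.00e+00 7.00e-04]
pos [ 513.1 -263.3   37.4] world d [ 1.9 -0.7 -4.4] tool shift [ 4.4 -1.9 -0.7] tool axes y,z [-1. -0. -0.] [-0.  1. -0.] q7 [ 0.43  0.78 -0.    1.86  0.    0.5   2.  ] F [ 0.5 -0.4  0.3] w 52.1 t 6.55
```

```bash
python3 -m handwheel '0.22 4 -2 -0.5 0 0 0;0.22 0 0 0 0 0 0;1 0 0 0 0 0 0;1 0 0 0 0 0 0;1 0 0 0 0 0 0;1 0 0 0 0 0 0;1 6 0 0 0 0 0;1 6 0 0 0 0 0;1 0 0 0 0 0 0'
python3 - <<'E'
from h import *
plan([515,-264,20],0.005)
cv2.imwrite('pics/s4.png',cv2.resize(get_image('side')[140:200,270:370],None,fx=8,fy=8));cv2.imwrite('pics/t4.png',cv2.resize(get_image('top')[170:290,370:480],None,fx=5,fy=5))
E
```

```text
clock: 7.45
eef_pos: [518.0, -265.1, 23.9]
tool_rot: [-2.069, 1.564, -0.495]
force: [-0.7, 0.0, -0.7]
width: 85.5
turn(tool) 1 [-0.0017 -0.0034  0.0063]
turn(tool) -1 [3.1399 0.0099 0.0054]
pos [ 518.  -265.1   23.9] world d [-3.   1.1 -3.9] tool shift [3.9 3.  1.2] tool axes y,z [-1.   -0.   -0.01] [-0.  1. -0.] q7 [ 0.43  0.8  -0.    1.86  0.    0.47  1.99] F [-0.7  0.  -0.7] w 85.5 t 7.45
```

View pics/s4.png

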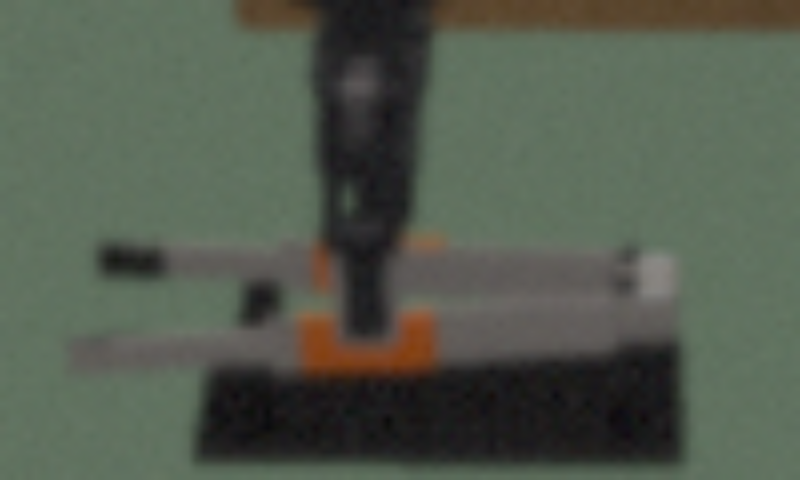

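View pics/t4.png

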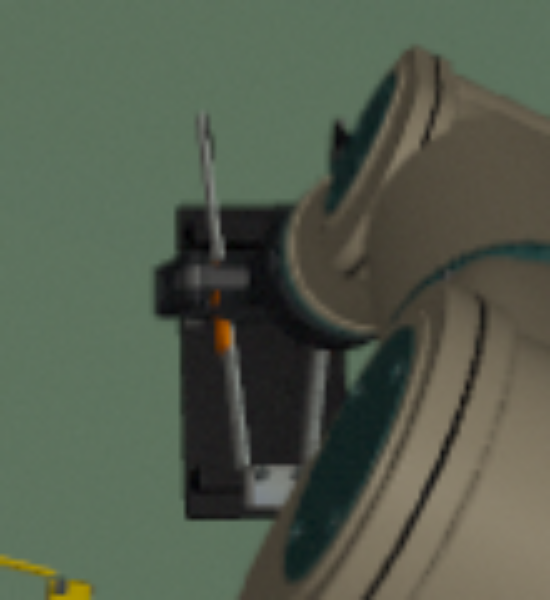

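```bash
python3 -m handwheel '1 7 3 1.2 0 -0.003 0.006;1 0 0 0 0 0 0;1 0 0 0 0 0 0'
python3 - <<'E'
from h import *
for z in(24,34,44,54):print(z,np.round(proj('side',[515,-216,z]),1))
plan([515,-264,17],0.005)
E
```

```text
clock: 7.85
eef_pos: [515.0, -264.0, 16.7]
tool_rot: [-2.593, 1.57, -1.019]
force: [0.3, 0.4, 0.1]
width: 85.5
24 [317.  192.2]
34 [316.9 188.9]
44 [316.8 185.7]
54 [316.8 182.4]
turn(tool) 1 [-0.0017 -0.0005  0.0003]
turn(tool) -1 [3.1399e+00 4.0000e-04 7.0000e-04]
pos [ 515.  -264.    16.7] world d [-0.   0.   0.3] tool shift [-0.3  0.   0. ] tool axes y,z [-1. -0. -0.] [-0.  1. -0.] q7 [ 0.43  0.81 -0.    1.86  0.    0.47  1.99] F [0.3 0.4 0.1] w 85.5 t 7.85
```

```bash
python3 -m handwheel '0.22 0 0 0 0 0 0;0.22 0 0 0 0 0 0;0.22 0 0 0 0 0 0;0.22 0 0 0 0 0 0;0.22 0 0 0 0 0 0;0.22 0 0 0 0 0 0'
python3 - <<'E'
from h import *
cv2.imwrite('pics/s5.png',cv2.resize(get_image('side')[160:200,280:360],None,fx=10,fy=10,interpolation=cv2.INTER_NEAREST))
E
```

```text
clock: 8.45
eef_pos: [515.5, -264.3, 17.9]
tool_rot: [-2.168, 1.569, -0.594]
force: [0.1, -0.4, -0.1]
width: 52.4
```

View pics/s5.png

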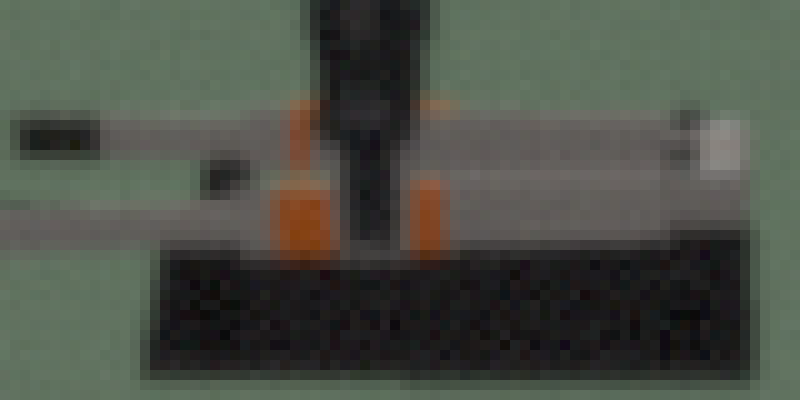

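The fingers now cover the full pad height, with the pad at columns 307–325 and the finger at 314–321. That puts the grip about 4 mm behind the pad centre, so the tip point is about 94 mm ahead. Lifting now.

```bash
python3 -m handwheel '0.22 -5 0 0 0 0 0;0.22 -10 0 0 0 0 0;0.22 -20 0 0 0 0 0;0.22 -20 0 0 0 0 0;0.22 -20 0 0 0 0 0;0.22 -20 0 0 0 0 0;0.22 -20 0 0 0 0 0;0.22 -20 0 0 0 0 0;0.22 0 0 0 0 0 0;0.22 0 0 0 0 0 0'
python3 - <<'E'
from h import *
yaw=-.18
P=np.array([645,135,0])-94*np.array([np.cos(yaw),np.sin(yaw),0]);P[2]=150;print(P)
plan(P,yaw)
E
```

```text
clock: 9.5
eef_pos: [515.3, -264.0, 163.3]
tool_rot: [-2.013, 1.566, -0.439]
force: [-0.0, 0.0, -1.1]
width: 52.1
[552.51869288 151.8287799  150.        ]
turn(tool) 1 [ 0.1832 -0.0016  0.0043]
turn(tool) -1 [-2.9584e+00 -6.3000e-03 -2.3000e-03]
pos [ 515.3 -264.   163.3] world d [ 37.2 415.8 -13.3] tool shift [ 12.6 -38.5 415.7] tool axes y,z [-1. -0. -0.] [-0.  1. -0.] q7 [ 0.42  0.59 -0.    1.78  0.    0.76  2.  ] F [-0.   0.  -1.1] w 52.1 t 9.5
```

```bash
python3 -m handwheel '0.22 0 -3 15 0 0 0;0.22 0 -3 30 0 0 0;0.22 0 -3 30 0 0 0;0.22 0 -3 30 0 0 0;0.22 0 -3 30 0 0 0;0.22 0 -3 30 0 0 0;0.22 0 -3 30 0 0 0;0.22 0 -3 30 0 0 0;0.22 0 -3 30 0 0 0;0.22 0 -3 30 0 0 0'
python3 -m handwheel '0.22 0 -3 30 0 0 0;0.22 0 -3 30 0 0 0;0.22 0 -3 25 0 0 0;0.22 0 0 15 0.06 0 0;0.22 0 0 0 0.06 0 0;0.22 0 0 0 0.06 0 0;0.22 0 0 0 0 0 0;0.22 0 0 0 0 0 0'
python3 - <<'E'
from h import *
plan([552.5,151.8,150],-.18)
cv2.imwrite('pics/t6.png',cv2.resize(get_image('top')[140:260,230:380],None,fx=5,fy=5));cv2.imwrite('pics/s6.png',cv2.resize(get_image('side')[130:310,190:370],None,fx=3.3,fy=3.3))
E
```

```text
clock: 10.5
eef_pos: [537.0, 39.0, 152.5]
tool_rot: [1.414, 1.555, 2.985]
force: [0.6, -0.9, -0.3]
width: 52.5
clock: 11.3
eef_pos: [533.4, 161.4, 142.9]
tool_rot: [1.581, 1.534, 2.987]
force: [1.4, 0.3, -1.2]
width: 52.3
turn(tool) 1 [ 0.0153 -0.0007 -0.0366]
turn(tool) -1 [-3.1258e+00  5.7100e-02 -1.0000e-03]
pos [533.4 161.4 142.9] world d [19.1 -9.6  7.1] tool shift [ -7.8 -20.1  -6.3] tool axes y,z [-0.99  0.16  0.04] [ 0.16  0.99 -0.  ] q7 [-0.38  0.61  0.07  1.82 -0.08  0.74  1.15] F [ 1.4  0.3 -1.2] w 52.3 t 11.3
```

View pics/t6.png

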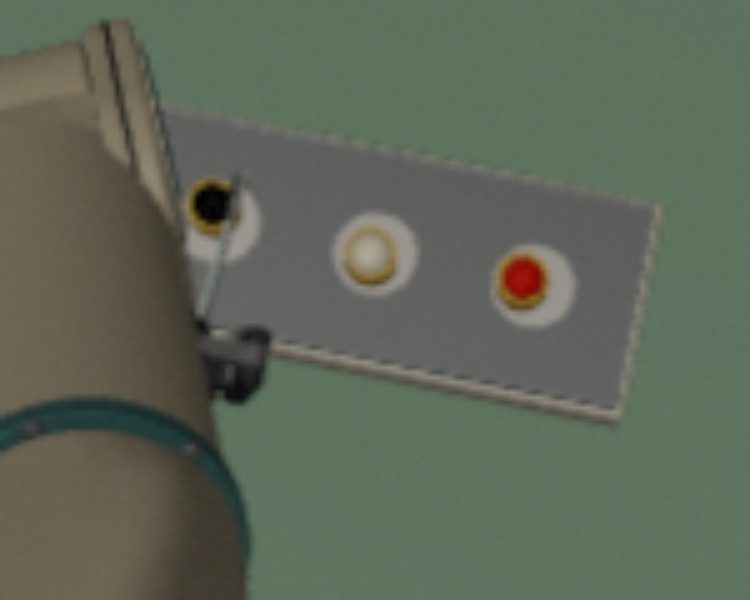

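View pics/s6.png

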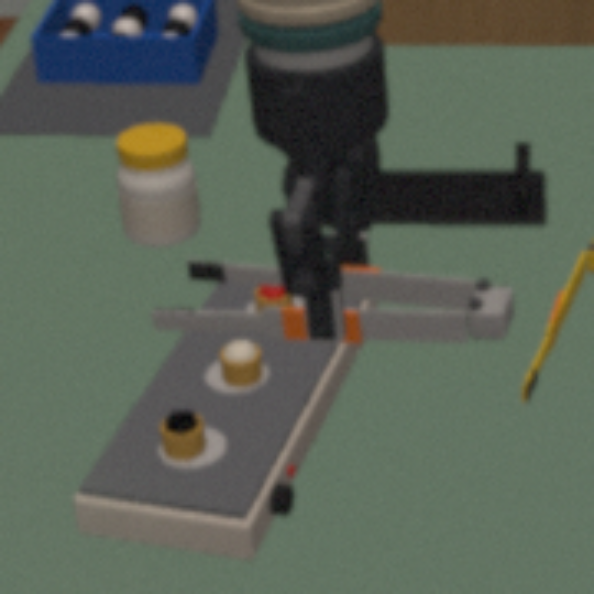

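```bash
python3 -m handwheel '0.22 -8 -20 -6 0.015 0 -0.037;0.22 0 0 0 0 0 0;0.22 0 0 0 0 0 0'
python3 - <<'E'
from h import *
plan([552.5,151.8,150],-.18)
E
```

```text
clock: 11.7
eef_pos: [554.9, 149.9, 151.2]
tool_rot: [-1.685, 1.566, -0.297]
force: [-0.5, -1.0, 0.2]
width: 52.2
turn(tool) 1 [-0.0025 -0.0006  0.0049]
turn(tool) -1 [3.1391e+00 7.6000e-03 9.0000e-04]
pos [554.9 149.9 151.2] world d [-2.4  1.9 -1.2] tool shift [1.2 2.7 1.4] tool axes y,z [-0.98  0.18 -0.  ] [ 0.18  0.98 -0.  ] q7 [-0.37  0.6   0.09  1.81 -0.07  0.73  1.14] F [-0.5 -1.   0.2] w 52.2 t 11.7
```

```bash
python3 -m handwheel '0.22 15 2.7 1.4 0 0 0.005;0.22 20 0 0 0 0 0;0.22 20 0 0 0 0 0;0.22 10 0 0 0 0 0;0.22 0 0 0 0 0 0;0.22 0 0 0 0 0 0'
python3 - <<'E'
from h import *
plan([552.5,151.8,85],-.18)
s=get_image('side');t=get_image('top');cv2.imwrite('pics/s7f.png',s);cv2.imwrite('pics/t7f.png',t)
cv2.imwrite('pics/t7.png',cv2.resize(t[160:220,250:330],None,fx=9,fy=9));cv2.imwrite('pics/s7.png',cv2.resize(s[190:280,220:340],None,fx=6.5,fy=6.5))
yaw=-.18;ax=np.array([np.cos(yaw),np.sin(yaw),0]);l=np.array([-ax[1],ax[0],0])
p=ctrl.read_state()['eef_pos']
for sg in(1,-1):
    for a in(82,107):
        q=p+ax*a+l*sg*27;q[2]=p[2]+17+16
        print(sg,a,np.round(proj('top',q),1),np.round(proj('side',q),1))
E
```

```text
clock: 12.3
eef_pos: [551.5, 151.6, 81.3]
tool_rot: [1.715, 1.568, 3.102]
force: [-0.0, 0.3, -1.1]
width: 52.6
turn(tool) 1 [-0.0035 -0.0003 -0.0024]
turn(tool) -1 [ 3.1381e+00 -3.8000e-03  5.0000e-04]
pos [551.5 151.6  81.3] world d [1.  0.2 3.7] tool shift [-3.7 -1.   0.4] tool axes y,z [-0.98  0.18  0.  ] [ 0.18  0.98 -0.  ] q7 [-0.36  0.71  0.07  1.86 -0.09  0.59  1.15] F [-0.   0.3 -1.1] w 52.6 t 12.3
1 82 [259.  177.7] [243.  243.6]
1 107 [261.1 168.2] [231.5 242. ]
-1 82 [280.1 181.8] [252.3 229.2]
-1 107 [282.2 172.2] [241.2 227.8]
```

View pics/t7.png

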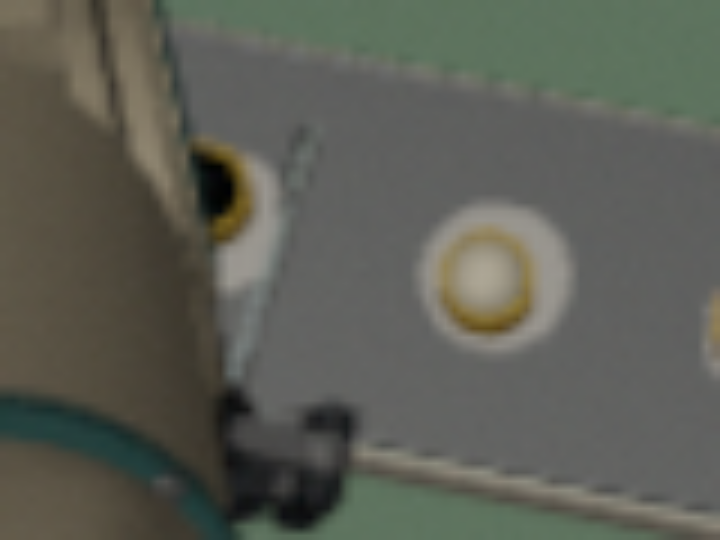

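View pics/s7.png

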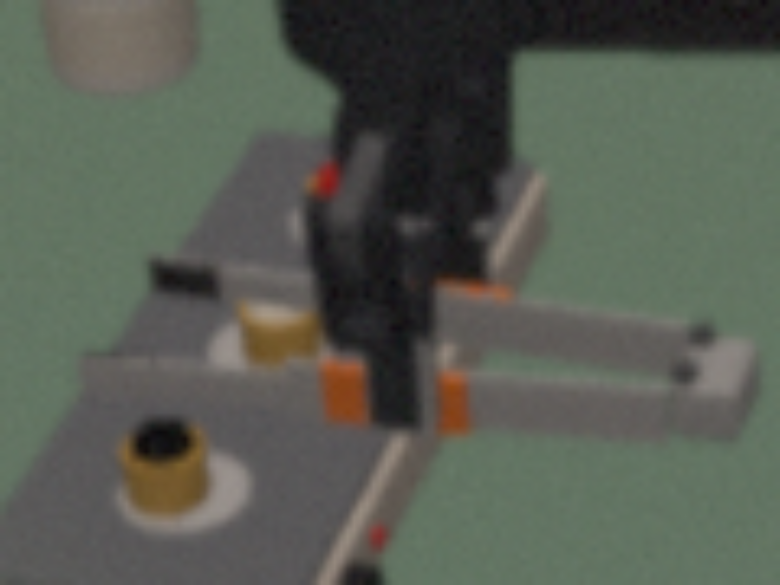

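Run:
```python
from h import *
p=ctrl.read_state()['eef_pos'];yaw=-.18;ax=np.array([np.cos(yaw),np.sin(yaw),0]);l=np.array([-ax[1],ax[0],0])
for n,a,b in(('right tip end top',(284.4,174.4),(243.1,229.7)),):
    q,e=tri(a,b);d=q-p;print(n,q,e,'ahead',d@ax,'lat',d@l,'up',d[2])
# side-only, plane z = p+31
for n,b in(('Rend',(243.1,229.7)),('Rbase',(253.2,231)),('Lend',(232.8,244.6)),('heel near top corner',(220+740/6.5,190+380/6.5))):
    for up in (28,33):
        q=onz('side',*b,p[2]+up);d=q-p;print(n,up,'ahead',d@ax,'lat',d@l)
o=np.array([645.1,135.3,0])-p;print('ornament',o@ax,o@l)
```

```text
right tip end top [649.4656817  100.75473702 106.69308606] 1.1121796236191421 ahead 105.14805089415097 lat -32.64443683865447 up 24.765622956819698
Rend 28 ahead 103.64223728695823 lat -28.129572800247587
Rend 33 ahead 100.37004714222121 lat -21.06281693856729
Rbase 28 ahead 80.88482381378313 lat -27.974668612909703
Rbase 33 ahead 77.80775428640251 lat -20.909240889890814
Lend 28 ahead 104.17358791507044 lat 28.296620343725507
Lend 33 ahead 100.89684200380418 lat 34.87958161010576
heel near top corner 28 ahead -98.9375496084994 lat -2.580522215463221
heel near top corner 33 ahead -100.47283353014622 lat 4.267177709616227
ornament 94.66827879791978 0.5611161264079702
```

```bash
python3 -m handwheel '0.22 10 -2.5 0.5 -0.003 0 0;0.22 15 0 0 0 0 0;0.22 0 0 0 0 0 0;0.22 0 0 0 0 0 0'
python3 - <<'E'
from h import *
plan([554,151.7,25],-.18)
E
```

```text
clock: 12.8
eef_pos: [557.2, 152.4, 57.9]
tool_rot: [-0.931, 1.566, 0.459]
force: [0.0, -0.4, -0.8]
width: 52.3
turn(tool) 1 [0.0001 0.0029 0.0039]
turn(tool) -1 [-3.1415 -0.0061  0.0045]
pos [557.2 152.4  57.9] world d [ -3.2  -0.7 -32.9] tool shift [32.9  3.1 -1.4] tool axes y,z [-0.98  0.18 -0.  ] [0.18 0.98 0.  ] q7 [-0.36  0.75  0.06  1.86 -0.09  0.54  1.16] F [ 0.  -0.4 -0.8] w 52.3 t 12.8
```

```bash
python3 -m handwheel '0.22 8 3 -1 0 0.003 0.004;0.22 8 0 0 0 0 0;0.22 0 0 0 0 0 0'
python3 - <<'E'
from h import *
plan([554,151.7,25],-.18)
s=get_image('side');cv2.imwrite('pics/s8f.png',s)
cv2.imwrite('pics/s8.png',cv2.resize(s[210:300,220:340],None,fx=6.5,fy=6.5))
E
```

```text
clock: 13.1
eef_pos: [554.6, 152.2, 41.8]
tool_rot: [-1.158, 1.569, 0.233]
force: [-0.3, -0.5, -0.9]
width: 52.6
turn(tool) 1 [0.0002 0.0006 0.0013]
turn(tool) -1 [-3.1414e+00 -2.0000e-03  9.0000e-04]
pos [554.6 152.2  41.8] world d [ -0.6  -0.5 -16.8] tool shift [16.8  0.6 -0.7] tool axes y,z [-0.98  0.18 -0.  ] [0.18 0.98 0.  ] q7 [-0.36  0.77  0.06  1.87 -0.09  0.51  1.16] F [-0.3 -0.5 -0.9] w 52.6 t 13.1
```

View pics/s8.png

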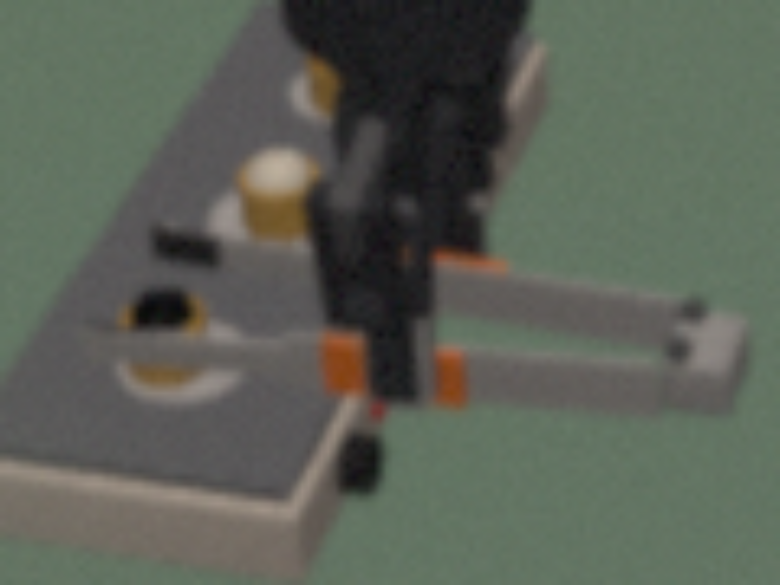

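The black ornament sits between the two tips. The right rubber tip is at px 243–253, row 247, and the ornament centre is at (245,257). Descending the last 16 mm.

```bash
python3 -m handwheel '0.22 8 1.5 -0.5 0 0 0;0.22 8 0 0 0 0 0;0.22 0 0 0 0 0 0;0.22 0 0 0 0 0 0'
python3 - <<'E'
from h import *
plan([553,152,25],-.18)
s=get_image('side');cv2.imwrite('pics/s9.png',cv2.resize(s[210:300,220:340],None,fx=6.5,fy=6.5))
E
```

```text
clock: 13.55
eef_pos: [553.4, 152.1, 24.8]
tool_rot: [-1.152, 1.569, 0.239]
force: [0.2, -0.4, -1.0]
width: 52.1
turn(tool) 1 [0.0001 0.0009 0.0021]
turn(tool) -1 [-3.1415e+00 -3.2000e-03  1.4000e-03]
pos [553.4 152.1  24.8] world d [-0.4 -0.1  0.2] tool shift [-0.2  0.4 -0.1] tool axes y,z [-0.98  0.18 -0.  ] [0.18 0.98 0.  ] q7 [-0.35  0.8   0.06  1.88 -0.09  0.47  1.16] F [ 0.2 -0.4 -1. ] w 52.1 t 13.55
```

View pics/s9.png

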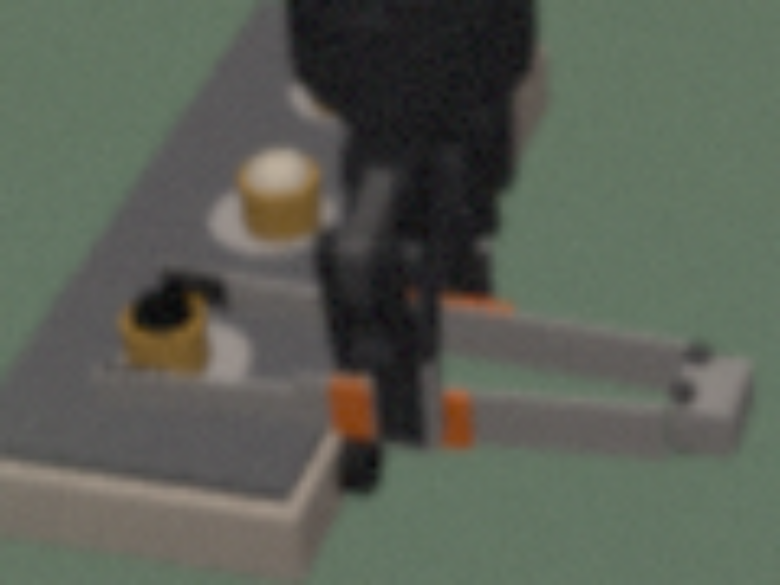

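Run:
```python
from h import *
p=ctrl.read_state()['eef_pos'];yaw=-.18;ax=np.array([np.cos(yaw),np.sin(yaw),0]);l=np.array([-ax[1],ax[0],0])
for up in(24,28,32):
  for n,b in(('Lend',(234.6,266.6)),('Rend',(220+163/6.5,210+270/6.5))):
    d=onz('side',*b,p[2]+up)-p;print(up,n,d@ax,d@l)
```

```text
24 Lend 108.41244690571733 22.3315170048967
24 Rend 106.27857486601734 -33.657854501638205
28 Lend 106.005056634575 27.13140127935206
28 Rend 103.88443330873143 -28.510345276720837
32 Lend 103.59766636343265 31.931285553807424
32 Rend 101.49029175144554 -23.362836051803477
```

The tip tops are at about z = 53 mm and the bottoms at about 41, which is right on the vertical sides (36–56). Closing.

```bash
python3 -m handwheel '0.1 0 0 0 0 0 0;0 0 0 0 0 0 0;-0.1 0 0 0 0 0 0;-1 0 0 0 0 0 0;-1 0 0 0 0 0 0;-1 0 0 0 0 0 0;-1 0 0 0 0 0 0;-1 0 0 0 0 0 0'
python3 - <<'E'
from h import *
plan([553,152,25],-.18)
s=get_image('side');cv2.imwrite('pics/s10.png',cv2.resize(s[210:300,220:340],None,fx=6.5,fy=6.5))
E
```

```text
clock: 14.4
eef_pos: [553.7, 152.1, 25.7]
tool_rot: [-1.132, 1.568, 0.258]
force: [0.1, -0.3, -0.3]
width: 39.1
turn(tool) 1 [-0.0001  0.0014  0.0029]
turn(tool) -1 [ 3.1415e+00  4.6000e-03 -2.2000e-03]
pos [553.7 152.1  25.7] world d [-0.7 -0.1 -0.7] tool shift [ 0.7  0.7 -0.3] tool axes y,z [-0.98  0.18 -0.  ] [0.18 0.98 0.  ] q7 [-0.35  0.79  0.06  1.88 -0.09  0.47  1.16] F [ 0.1 -0.3 -0.3] w 39.1 t 14.4
```

View pics/s10.png

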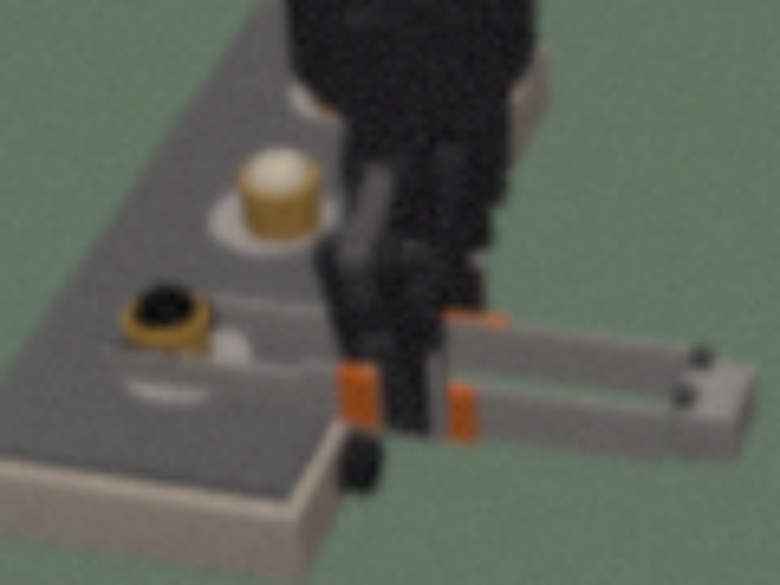

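```bash
python3 -m handwheel '-1 -5 0 0 0 0 0;-1 -8 0 0 0 0 0;-1 -12 0 0 0 0 0;-1 -15 0 0 0 0 0;-1 -15 0 0 0 0 0;-1 0 0 0 0 0 0'
python3 - <<'E'
from h import *
plan([553,152,170],-.18)
s=get_image('side');cv2.imwrite('pics/s11.png',cv2.resize(s[170:300,200:350],None,fx=4.5,fy=4.5))
E
```

```text
clock: 15.05
eef_pos: [554.2, 152.3, 85.9]
tool_rot: [-1.113, 1.566, 0.277]
force: [1.2, -0.3, -0.8]
width: 38.7
turn(tool) 1 [-0.      0.0022  0.0045]
turn(tool) -1 [ 3.1416  0.0071 -0.0035]
pos [554.2 152.3  85.9] world d [-1.2 -0.3 84.1] tool shift [-84.1   0.8  -0.3] tool axes y,z [-0.98  0.18 -0.  ] [0.18 0.98 0.  ] q7 [-0.36  0.7   0.07  1.85 -0.08  0.59  1.15] F [ 1.2 -0.3 -0.8] w 38.7 t 15.05
```

View pics/s11.png

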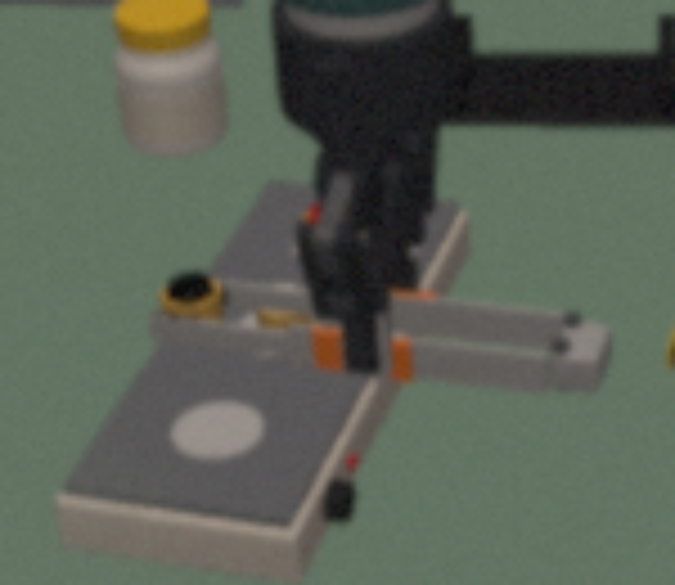

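The tongs are holding the ornament and its place on the plate, at (248,265), is empty. Lifting further.

```bash
python3 -m handwheel '-1 -12 0 0 0 0 0;-1 -15 0 0 0 0 0;-1 -15 0 0 0 0 0;-1 -15 0 0 0 0 0;-1 -15 0 0 0 0 0;-1 -10 0 0 0 0 0;-1 0 0 0 0 0 0;-1 0 0 0 0 0 0;-1 0 0 0 0 0 0;-1 0 0 0 0 0 0'
python3 - <<'E'
from h import *
plan([553,152,170],-.18)
s=get_image('side');cv2.imwrite('pics/s12f.png',s);t=get_image('top')
cv2.imwrite('pics/s12.png',cv2.resize(s[130:300,190:370],None,fx=3.5,fy=3.5));cv2.imwrite('pics/t12.png',t)
E
```

```text
clock: 16.1
eef_pos: [550.0, 151.2, 169.3]
tool_rot: [2.041, 1.567, -2.851]
force: [-0.9, 0.4, -0.8]
width: 39.0
turn(tool) 1 [ 0.0001 -0.0019 -0.0038]
turn(tool) -1 [-3.1415e+00  5.9000e-03 -3.0000e-03]
pos [550.  151.2 169.3] world d [3.  0.8 0.7] tool shift [-0.7 -2.8  1.3] tool axes y,z [-0.98  0.18  0.  ] [ 0.18  0.98 -0.  ] q7 [-0.38  0.58  0.09  1.79 -0.07  0.78  1.14] F [-0.9  0.4 -0.8] w 39.0 t 16.1
```

View pics/s12.png

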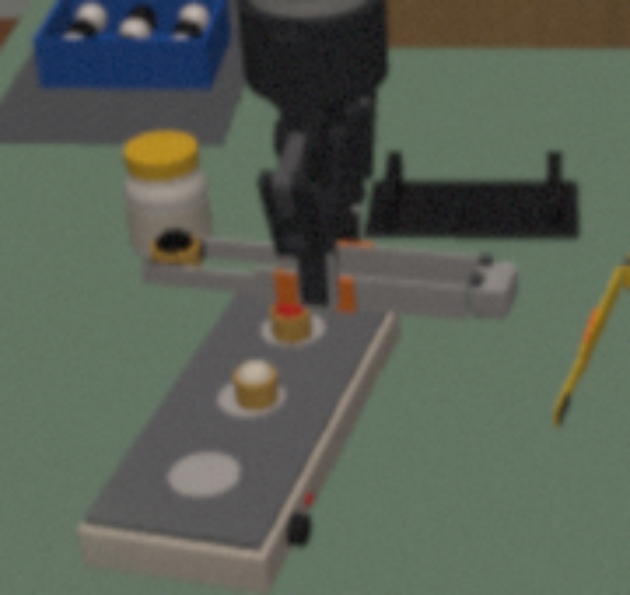

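View pics/t12.png

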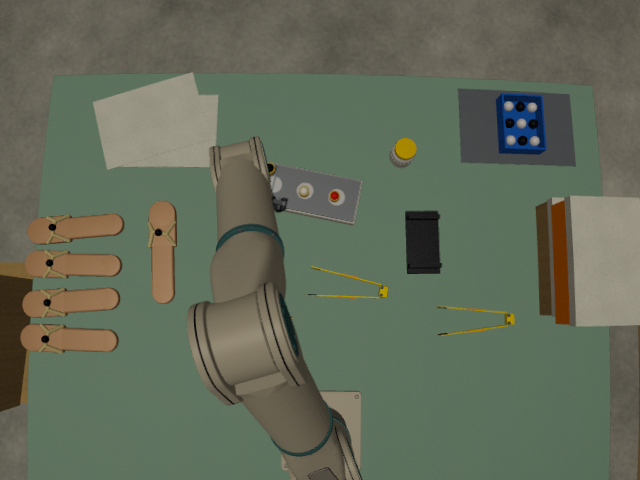

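The ornament is held up in the tips at side pixel (240,199). The white and red ornaments, jar and sandal look unmoved. One quick height check, then I'll hand in.

Run:
```python
from h import *
print('stone on plane z=203:',onz('side',240,199.4,203))
p=ctrl.read_state();a=-.18;print('expected tip xy',p['eef_pos'][:2]+92*np.array([np.cos(a),np.sin(a)]),np.abs(p['qd']).max(),p['width'])
ctrl.finish_job()
```

```text
stone on plane z=203: [638.90901686 138.57544852 203.        ]
expected tip xy [640.55185324 134.67941077] 0.002976852154596198 39.09243172434408
the job is handed in; nothing more can be done
```

The job is handed in at about 16 s. The steel tongs are holding the black-stoned ornament about 14 cm above the plate. The interface gave no verdict.

- **Regrip:** my first grip caught only the top 4–5 mm of the orange pads. I lowered the tongs back onto their rest and regripped 14 mm deeper. I then lifted again, closed the tips on the ornament's sides and raised it.
- **Last checks:** the gripper opening was steady at 39 mm, against about 42 mm in the description. The arm was nearly still, with joint speeds of 0.003 rad/s or less. The stone's side-view position agreed with the expected tip point to about 4 mm.
- **Bystanders:** the last pictures show the white and red ornaments, jar and sandal unmoved by eye. I did not measure their shifts.
- **Disagreement:** the tips hung about 4 mm lower than the grip height implied. I allowed for this when descending.
- **Disagreement:** on the first grip the fingertips sat higher than the stated tool dimensions. The pictures are what showed this, and I regripped because of it.

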